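Light the clock and hold the shutter open

TASK

Start a long exposure of the carriage clock: with your fingertips, lightly press down the switch button on top of the tall lamp, then the one on top of the short lamp (each stays down by itself), and last press the button of the small shutter-release box and keep it pressed - the program finishes while still holding that button down. Press nothing out of that order, press gently, and grasp, lift, tip or shift nothing: the lamps, the release box and everything else on the table stay where they stand.

Things in the scene. Friction and masses are not known exactly. Their poses are not given: they have to be found in the camera images.
- tall_lamp: The tall lamp, loose, 0.95 kg: round dark steel foot (130 mm diameter, 14 mm high), thin steel post, and an upright black rectangular head 52 mm (x) by 96 mm (y), from 130 to 220 mm above the table. White front faces its +x. Its switch button is on the middle of the head's top. Origin: centre of the underside, z up.
- tall_button (a point): Centre of the top face of the tall lamp's switch button, a plain grey round cap 36 mm in diameter standing 12 mm proud of the head (232 mm above the table when up); it moves with the cap. z up.
- tall_switch (a joint): Travel of the tall lamp's switch button in m: 0 = up (off), 0.006 = fully down (on). It yields to about 3 N straight down, has no spring and stays where it is pushed; on above 0.004.
- short_lamp: The short lamp, loose, 0.95 kg: the same round foot (130 mm diameter, 14 mm high) under a black drum-shaped head (90 mm diameter, 75 mm long, lying along its x, 32 to 122 mm above the table) with a 50 mm square switch block on top up to 130 mm. White front faces its +x. Origin: centre of the underside, z up.
- short_button (a point): Centre of the top face of the short lamp's switch button, a plain grey round cap 36 mm in diameter standing 12 mm proud of the block (142 mm above the table when up); it moves with the cap. z up.
- short_switch (a joint): Travel of the short lamp's switch button in m: 0 = up (off), 0.006 = fully down (on). It yields to about 3 N straight down, has no spring and stays where it is pushed; on above 0.004.
- release_box: Shutter-release box, loose, 0.4 kg: low black box 64 mm (x) by 90 mm (y) by 30 mm high lying on the table, one round button in the middle of its top. Origin: centre of the underside, z up.
- release_button (a point): Centre of the top face of the release button, a plain grey round cap 36 mm in diameter standing 12 mm proud of the box (42 mm above the table when up); it moves with the cap. z up.
- release (a joint): Travel of the release button in m: 0 = up, 0.008 = fully down. A spring pushes it back up: 1.2 N at the start, 3.6 N at 0.004 (shutter open from there on), 6 N fully down.
- clock: Bystander, fragile: carriage clock in dark wood and brass, 85 x 95 x 158 mm high, on a grey board 12 mm thick at the back. Origin: centre of the underside.
- lens: Bystander: black camera lens standing on end, 68 mm diameter, 75 mm high. Origin: centre of the underside.
- scale_bar: Bystander: flat black-and-white chequered photo scale, 25 (x) x 100 (y) x 8 mm. Origin: centre of the underside.
- lens_cap: Bystander: flat black disc, 68 mm diameter, 12 mm high. Origin: centre of the underside.
- brush: Bystander: dusting brush lying flat, 160 mm long along its x, under 30 mm high. Origin: on the table under the brush.
- carton: Bystander: closed cardboard box 90 (x) x 120 (y) x 70 mm high. Origin: centre of the underside.
- blower: Bystander: standing black air blower, bulb 64 mm diameter, pointed nozzle up to 100 mm high. Origin: centre of the underside.
There are look-alikes about, which are no part of the job. Leave any pink or purple look-alike of the tall_lamp alone.

How it is judged:
By the outcome, as a careful person would: the job done as asked, in the order asked, and still so for the second after the job is handed in, while the arm keeps its last pose, push and grip.
It also fails if it takes over 51 s, if anything falls off the work surface, if the arm or the gripper's body presses on something with over 40 N, if the wrist force passes 120 N, or if a joint passes its speed limit or range.

ROBOT

A 6-joint arm with a two-finger parallel gripper is mounted at the origin on the work surface. World frame = base frame: x ahead of the robot, y to its left, z up, the work surface at z = 0. Lengths are in m, angles in rad, forces in N, time in s.
With the tool pointing down it reaches from about 0.275 to 0.85 m from the base axis. Payload 19 kg.
Tool frame: the origin (TCP) lies at the very end of the fingers, on their centre line; the grasp point (between the pads) lies 19 mm behind it; z points along the fingers, y is the line along which they close (so a half turn about z gives the same grasp; the last joint's range is limited). The gripper opens to 85 mm and grips with 20 to 120 N. Pads are 22 mm wide; open, the fingers measure 114 mm over their backs; the gripper's body (76 mm by 85 mm) begins 54 mm behind the grasp point. The pads swing forward as they close: fully open they stand 13 mm farther back than shut.
Start: joints at [1.041, 0.15, 1.437, -0, 1.554, -0.134], TCP at [0.222, 0.531, 0.231] pointing down, gripper open.
Joint ranges: [-2.8, 2.8], [-0.68, 2.1], [0.12, 2.68], [-1.39, 4.53], [0.16, 2.79], [-2.81, 2.81]. Speed limits (rad/s): [1.89, 1.89, 2.22, 3.01, 3.01, 3.01].

INTERFACE

Orientations are given as a unit quaternion [x, y, z, w].
In Python, from rig import get_state, grab_frame, sign_off gives the robot as it stands.
- The arm moves only by the shell command python3 -m handwheel 'ROWS' [FORCE]. ROWS is JSON, a list of rows, each a list of 3 entries, a list of its own where there are three numbers: the shift along the tool's x, y, z in m, then the turn about the tool's z in degrees, then the closure in counts, from 0 (fully open) to 255 (shut). In form: [[[x, y, z], spin, hand], ...]. A call has exactly 5 rows; each row shifts and turns the commanded pose from where the row before left it, along the tool's axes as they then stand; what a row does not reach is not made up. A row lasts 1/8 s, in which the tool goes at most 62.5 mm and 10.7 degrees, less where a joint would pass 70% of its speed; a pose out of reach is approached as far as the arm can. A call with a gripper value outside its range is refused whole. The fingers move at their own pace and stop on an object; FORCE is the grip in N (left out, the last holds). Time passes only in rows, so rows that do not move let the fingers close, or fill a call up. It gives the time, the measured TCP pose, the force, the opening and the grip force at its end, in the units of the state.
- get_state(): the state, without advancing time (a new reading comes with each control period).
- grab_frame(name): name is "scene" or "top" or "wrist"; returns a dict with "image" (400x640x3 uint8, blue, green, red), "intrinsics" (3x3 intrinsics, pixels), "R" (3x3) and "t" (3): a world point X has camera coordinates R X + t; the wrist camera has in their place "T_tool_cam" (4x4, takes a point from camera to tool coordinates, whose origin is the TCP and whose axes are the flange's). Camera axes: x right, y down, z forward; pixel columns grow to the right and rows downward; lengths in m; the calibration is good to about 2 mm. A picture is of the moment at which its call begins: read the wrist's pose just before it. There is no depth.
- sign_off(): hands the job in; it is judged then, once.
The state is a dict: "clock": time; "qpos": joint angles; "dq": joint speeds; "tau": joint torques, N m; "eef_pos": TCP position; "ee_rot": TCP orientation; "ft_force": force on the tool from outside, world axes, zero at the start; "torque": the same for the moment, N m; "finger_gap": opening from 0.0 (shut) to 1.0 (fully open); "grip_force": force on a finger pad.
Only numpy, scipy, OpenCV 4.12 (cv2) and the standard library are available. Lean on these libraries where they do the work, as an engineer would, in place of code of your own. Each camera call takes 0.05 s, during which the arm holds its last target. There are 200 camera calls.

## Working session

There is one attempt and no reset: what is moved stays moved. The work goes in short steps, Python scripts to look and compute and a shell command to move; the robot and the scene stay as the last step left them, time stands still between calls to the robot, and variables do not carry over. Pictures are saved under pics/ and viewed, at most 10 in all, crops included, and the job is handed in when it is done.

```bash
mkdir -p pics; cat > h.py <<'E'
import numpy as np, cv2, pickle
from rig import get_state, grab_frame
from scipy.spatial.transform import Rotation as Ro
def shot(n,f):
    s=get_state(); g=grab_frame(n); g['s']=s; pickle.dump(g,open(f'pics/{f}.pkl','wb')); cv2.imwrite(f'pics/{f}.png',g['image']); return g
def load(f): return pickle.load(open(f'pics/{f}.pkl','rb'))
def cam(g):
    if 'R' in g: return np.array(g['R']),np.array(g['t'])
    s=g['s']; T=np.eye(4); T[:3,:3]=Ro.from_quat(s['ee_rot']).as_matrix(); T[:3,3]=s['eef_pos']
    W=np.linalg.inv(T@np.array(g['T_tool_cam'])); return W[:3,:3],W[:3,3]
def at(g,u,v,z):
    R,t=cam(g); d=R.T@np.linalg.inv(g['intrinsics'])@[u,v,1]; c=-R.T@t
    return c+d*(z-c[2])/d[2]
def px(g,X):
    R,t=cam(g); p=np.array(g['intrinsics'])@(R@np.array(X)+t); return p[:2]/p[2]
E
python3 - <<'E'
from h import *
a=shot('scene','s0');b=shot('top','t0')
print(get_state())
for g in (a,b):
    R,t=cam(g);print(-R.T@t, R[2])
E
```

```text
{'clock': 0.1, 'qpos': array([ 1.04100272e+00,  1.50957579e-01,  1.43791861e+00,  2.88838458e-06,
        1.55380855e+00, -1.34024565e-01]), 'dq': array([ 0.00027261, -0.00073257, -0.00063773,  0.00099087,  0.00059062,
       -0.00068559]), 'tau': array([ 4.65967547e-03, -7.14383125e+01, -5.71785557e+01, -3.63262734e-04,
        7.12123525e-03,  4.99739258e-05]), 'eef_pos': array([0.2215973 , 0.53035911, 0.23074761]), 'ee_rot': array([ 1.96595573e-01,  9.80484514e-01, -5.15768633e-04, -1.79291801e-04]), 'ft_force': array([ 0.49156259,  0.06164083, -0.65122026]), 'torque': array([-0.03204774, -0.02378904, -0.03910729]), 'grip_force': 0.0, 'finger_gap': 1.0014686537088784}
[ 1.63016283 -0.12336045  1.0783865 ] [-0.75512184  0.06824506 -0.65202271]
[ 0.38404352 -0.02925468  1.12963092] [ 0.16090214  0.02456699 -0.98666457]
```

View pics/s0.png

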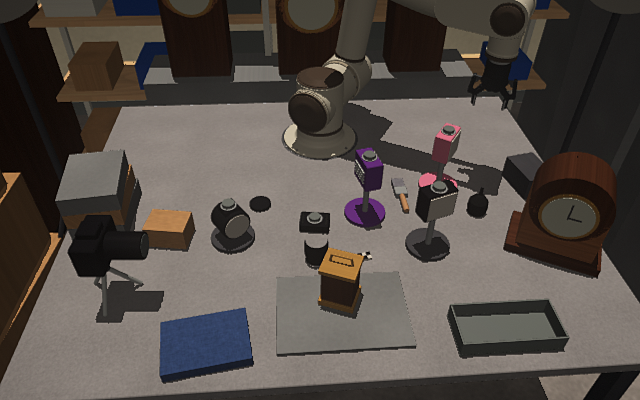

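View pics/t0.png

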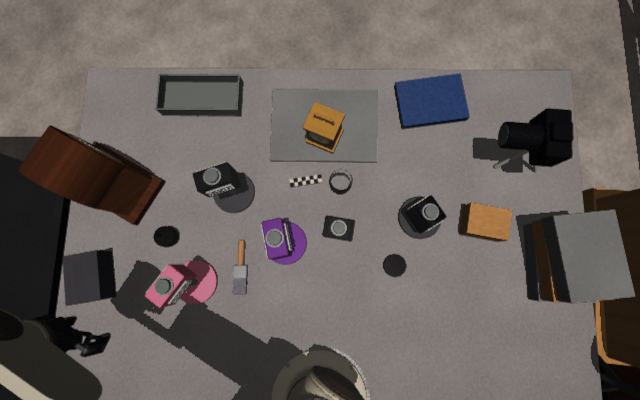

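The scene view shows one black tall lamp, at button (439,186). It also shows a purple lamp (370,155), a pink lamp (452,128), the short lamp (230,204) and the release box (315,217). In the top view the caps are at: black tall (212,176), purple (274,238), pink (163,286), short (431,212), release (339,228). I choose the black tall lamp and check it in an enlarged crop.

```bash
python3 - <<'E'
from h import *
b=load('t0');a=load('s0')
def crop(g,u,v,h=30,k=6.5): 
    return cv2.resize(g['image'][v-h:v+h,u-h:u+h],(260,260),interpolation=cv2.INTER_CUBIC)
c=[(b,212,176),(b,431,212),(b,339,228)];d=[(a,439,190),(a,230,208),(a,315,217)]
cv2.imwrite('pics/c0.png',np.vstack([np.hstack([crop(*x) for x in r]) for r in (c,d)]))
for n,u,v,z in (('tall',212,176,.232),('short',431,212,.142),('rel',339,228,.042)): print(n,at(b,u,v,z).round(3))
for n,u,v,z in (('tall',439,186,.232),('short',230,204,.142),('rel',315,217,.042)): print(n,at(a,u,v,z).round(3))
print(grab_frame('wrist')['T_tool_cam'])
E
```

```text
tall [0.593 0.272 0.232]
short [ 0.523 -0.297  0.142]
rel [ 0.485 -0.053  0.042]
tall [0.603 0.274 0.232]
short [ 0.537 -0.291  0.142]
rel [ 0.496 -0.049  0.042]
[[ 8.23946179e-04 -9.63453624e-01 -2.67873916e-01  6.75955720e-02]
 [ 9.99999467e-01  9.60309632e-04 -3.78043732e-04 -8.25557915e-04]
 [ 6.21469505e-04 -2.67873462e-01  9.63453902e-01 -1.42179354e-01]
 [ 0.00000000e+00  0.00000000e+00  0.00000000e+00  1.00000000e+00]]
```

View pics/c0.png

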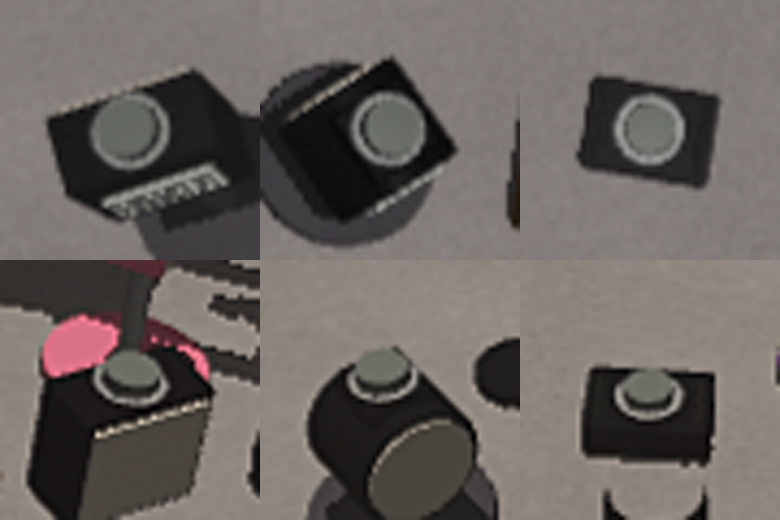

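The tall lamp in the crop is black with a black foot. Refined top pixels are tall (210.6,175.5), short (431.5,211.1), release (340.2,227.5). Refined scene pixels are (439.2,184.9), (228.4,202.5), (314.5,215.6).

```bash
python3 - <<'E'
from h import *
b=load('t0');a=load('s0')
P=lambda g:np.hstack([cam(g)[0],cam(g)[1][:,None]]); K=lambda g:np.array(g['intrinsics'])
for n,p,q,z in (('tall',(210.6,175.5),(439.2,184.9),.232),('short',(431.5,211.1),(228.4,202.5),.142),('rel',(340.2,227.5),(314.5,215.6),.042)):
    X=cv2.triangulatePoints(K(b)@P(b),K(a)@P(a),np.array(p,float),np.array(q,float)).ravel();X=X[:3]/X[3]
    print(n,X.round(4),at(b,*p,z).round(4),at(a,*q,z).round(4))
print('purple',at(b,274,238,.232).round(3),'pink',at(b,163,286,.232).round(3))
s=get_state();R=Ro.from_quat(s['ee_rot']).as_matrix()
print(R.round(3)); print('d tall',R.T@(np.array([.598,.273,.30])-s['eef_pos']))
E
```

```text
tall [0.5947 0.2771 0.2292] [0.594  0.2755 0.232 ] [0.598  0.2761 0.232 ]
short [ 0.5257 -0.2974  0.1389] [ 0.5252 -0.2988  0.142 ] [ 0.5299 -0.2955  0.142 ]
rel [ 0.4868 -0.0525  0.0395] [ 0.4863 -0.0566  0.042 ] [ 0.4897 -0.0505  0.042 ]
purple [0.44  0.109 0.232] pink [0.32  0.372 0.232]
[[-0.923  0.386 -0.   ]
 [ 0.386  0.923 -0.001]
 [ 0.    -0.001 -1.   ]]
d tall [-0.4465045  -0.09241536 -0.06908264]
```

Triangulated heights agree with the given ones to 3 mm and nothing else matches, so I go for the tall lamp.

```bash
python3 -m handwheel '[[[0,0,-0.035],0,255],[[0,0,-0.035],0,255],[[-0.04,-0.008,0],0,255],[[-0.045,-0.009,0],0,255],[[-0.045,-0.009,0],0,255]]' 20
python3 -m handwheel '[[[-0.045,-0.009,0],0,255],[[-0.045,-0.009,0],0,255],[[-0.045,-0.009,0],0,255],[[-0.045,-0.009,0],0,255],[[-0.045,-0.009,0],0,255]]'
python3 -m handwheel '[[[-0.045,-0.010,0],0,255],[[-0.035,-0.010,0],0,255],[[-0.008,0,0.02],0,255],[[0,0,0],0,255],[[0,0,0],0,255]]'
python3 - <<'E'
from h import *
g=shot('wrist','w1');s=g['s'];print(s['eef_pos'],s['ft_force'],s['finger_gap'],px(g,[.595,.276,.232]),px(g,s['eef_pos']))
R=Ro.from_quat(s['ee_rot']).as_matrix();print(R.T@(np.array([.595,.276,.242])-s['eef_pos']))
E
```

```text
clock: 0.78
eef_pos: [0.3325, 0.4555, 0.3011]
ee_rot: [0.196, 0.981, -0.0, -0.0]
ft_force: [0.7, 1.1, -0.2]
finger_gap: -0.002
grip_force: 0.0
clock: 1.4
eef_pos: [0.523, 0.3271, 0.3011]
ee_rot: [0.197, 0.98, -0.0, -0.0]
ft_force: [0.2, 0.2, 0.3]
finger_gap: -0.003
grip_force: 0.0
clock: 2.02
eef_pos: [0.5946, 0.2765, 0.2816]
ee_rot: [0.196, 0.981, -0.0, -0.0]
ft_force: [-0.3, -0.5, -0.6]
finger_gap: -0.004
grip_force: 0.0
[0.5945604  0.27654369 0.28156104] [-0.33961309 -0.54126692 -0.59467501] -0.0035509778707698957 [322.34826076 217.33644258] [323.17856763 248.22529105]
[-0.00062303 -0.00033064  0.03956093]
```

View pics/w1.png

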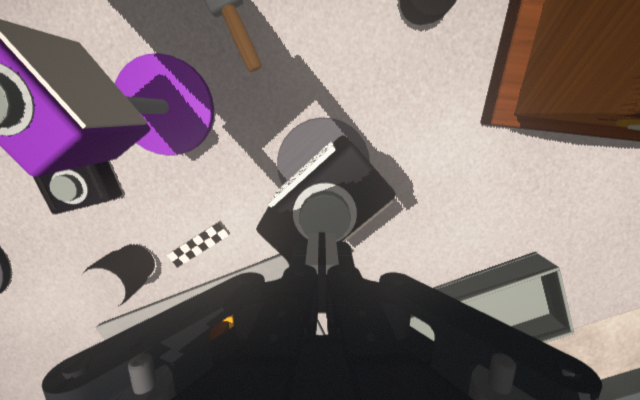

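The cap sits at about (325,212) against a prediction of (322,217), so it is within 2 mm and centred under the shut fingertips. Next I descend.

```bash
python3 -m handwheel '[[[0,0,0.02],0,255],[[0,0,0.018],0,255],[[0,0,0.004],0,255],[[0,0,0.002],0,255],[[0,0,0],0,255]]'
python3 -m handwheel '[[[0,0,0.001],0,255],[[0,0,0.001],0,255],[[0,0,0.001],0,255],[[0,0,0.001],0,255],[[0,0,0],0,255]]'
```

```text
clock: 2.7
eef_pos: [0.5955, 0.2758, 0.2378]
ee_rot: [0.197, 0.98, 0.0, 0.0]
ft_force: [-0.6, 0.2, 0.0]
finger_gap: -0.003
grip_force: 0.0
clock: 3.32
eef_pos: [0.5953, 0.2757, 0.2332]
ee_rot: [0.197, 0.98, -0.0, -0.0]
ft_force: [0.4, -0.1, -0.0]
finger_gap: -0.001
grip_force: 0.0
```

```bash
python3 -m handwheel '[[[0,0,0.001],0,255],[[0,0,0.001],0,255],[[0,0,0.001],0,255],[[0,0,0],0,255],[[0,0,0],0,255]]'
python3 -m handwheel '[[[0,0,0.001],0,255],[[0,0,0.001],0,255],[[0,0,0.0005],0,255],[[0,0,0],0,255],[[0,0,0],0,255]]'
```

```text
clock: 3.95
eef_pos: [0.5954, 0.2758, 0.2303]
ee_rot: [0.197, 0.98, -0.0, -0.0]
ft_force: [0.4, 1.2, 2.1]
finger_gap: -0.001
grip_force: 0.9
clock: 4.58
eef_pos: [0.5954, 0.2758, 0.2277]
ee_rot: [0.197, 0.98, -0.0, -0.0]
ft_force: [0.2, 0.1, 1.1]
finger_gap: -0.002
grip_force: 0.6
```

```bash
python3 -m handwheel '[[[0,0,0.0005],0,255],[[0,0,0.0005],0,255],[[0,0,0],0,255],[[0,0,0],0,255],[[0,0,0],0,255]]'
python3 -m handwheel '[[[0,0,0.0005],0,255],[[0,0,0],0,255],[[0,0,0],0,255],[[0,0,0],0,255],[[0,0,0],0,255]]'
```

```text
clock: 5.2
eef_pos: [0.5954, 0.2758, 0.2267]
ee_rot: [0.197, 0.98, -0.0, -0.0]
ft_force: [0.0, 0.3, 1.1]
finger_gap: -0.002
grip_force: 1.0
clock: 5.82
eef_pos: [0.5954, 0.2758, 0.2263]
ee_rot: [0.197, 0.98, -0.0, -0.0]
ft_force: [0.8, 0.8, 2.2]
finger_gap: -0.002
grip_force: 1.0
```

```bash
python3 -m handwheel '[[[0,0,0.0005],0,255],[[0,0,0],0,255],[[0,0,0],0,255],[[0,0,0],0,255],[[0,0,0],0,255]]'
```

```text
clock: 6.45
eef_pos: [0.5954, 0.2758, 0.226]
ee_rot: [0.197, 0.98, 0.0, 0.0]
ft_force: [-0.1, 0.5, 4.8]
finger_gap: 0.001
grip_force: 2.6
```

Bottom felt at 0.226 (4.8 N), which is the 6 mm of full travel. I lift straight up and take a picture to check before moving on.

```bash
python3 -m handwheel '[[[0,0,-0.003],0,255],[[0,0,-0.012],0,255],[[0,0,-0.02],0,255],[[0,0,-0.025],0,255],[[0,0,0],0,255]]'
python3 - <<'E'
from h import *
g=shot('wrist','w2')
print(px(load('w1'),[.5954,.2758,.232]),px(g,[.5954,.2758,.226]))
E
python3 -m handwheel '[[[-0.012,-0.042,0],0,255],[[-0.012,-0.043,0],0,255],[[-0.012,-0.043,0],0,255],[[-0.012,-0.043,0],0,255],[[-0.012,-0.043,0],0,255]]'
python3 -m handwheel '[[[-0.012,-0.042,0],0,255],[[-0.012,-0.043,0],0,255],[[-0.012,-0.043,0],0,255],[[-0.012,-0.043,0],0,255],[[-0.012,-0.043,0],0,255]]'
python3 -m handwheel '[[[-0.012,-0.042,0],0,255],[[-0.012,-0.043,0],0,255],[[-0.012,-0.04,0],0,255],[[0,0,0.02],0,255],[[0,0,0],0,255]]'
python3 - <<'E'
from h import *
b=shot('top','t1');a=load('t0');w=load('w2');s=get_state()
for p in((212,176),(339,228)):
    u,v=p;print(cv2.absdiff(a['image'],b['image'])[v-30:v+30,u-30:u+30].max())
R=Ro.from_quat(s['ee_rot']).as_matrix();print(R.T@(np.array([.527,-.297,.19])-s['eef_pos']))
cv2.imwrite('pics/c1.png',np.hstack([w['image'][130:280,220:420],cv2.resize(b['image'][140:220,160:260],(200,150)),cv2.resize(a['image'][140:220,160:260],(200,150))]))
E
```

```text
clock: 7.08
eef_pos: [0.5958, 0.2759, 0.2884]
ee_rot: [0.197, 0.98, 0.001, 0.001]
ft_force: [-0.5, 0.3, -0.2]
finger_gap: 0.001
grip_force: 0.0
[322.30210308 217.95506061] [322.16856655 209.87506426]
clock: 7.75
eef_pos: [0.5676, 0.0538, 0.2851]
ee_rot: [0.197, 0.98, -0.0, -0.001]
ft_force: [0.4, -0.7, -0.1]
finger_gap: 0.001
grip_force: 0.0
clock: 8.38
eef_pos: [0.5405, -0.1667, 0.2852]
ee_rot: [0.197, 0.98, 0.0, -0.001]
ft_force: [0.5, 0.2, -0.4]
finger_gap: -0.001
grip_force: 0.0
clock: 9.0
eef_pos: [0.5254, -0.2946, 0.2638]
ee_rot: [0.197, 0.98, 0.001, -0.002]
ft_force: [-0.1, 1.2, 0.3]
finger_gap: 0.001
grip_force: 0.0
54
85
[-0.00227007 -0.00203297  0.07518071]
```

View pics/c1.png

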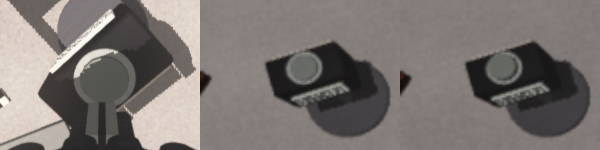

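The tall lamp stands unchanged, with its cap visibly lower and no shadowed side. Now I descend over the short lamp.

```bash
python3 -m handwheel '[[[-0.002,-0.002,0.02],0,255],[[0,0,0.03],0,255],[[0,0,0.025],0,255],[[0,0,0],0,255],[[0,0,0],0,255]]'
python3 - <<'E'
from h import *
g=shot('wrist','w3');s=g['s'];print(s['eef_pos'],px(g,[.527,-.297,.142]),px(g,[.525,-.297,.142]))
cv2.imwrite('pics/c2.png',cv2.resize(g['image'][130:280,220:420],(800,600)))
E
```

```text
clock: 9.68
eef_pos: [0.5276, -0.2972, 0.1925]
ee_rot: [0.196, 0.981, -0.0, 0.001]
ft_force: [0.1, 0.2, 0.2]
finger_gap: -0.002
grip_force: 0.0
[ 0.52764994 -0.29720799  0.19248712] [322.78220614 214.96285407] [321.65641141 212.39672038]
```

View pics/c2.png

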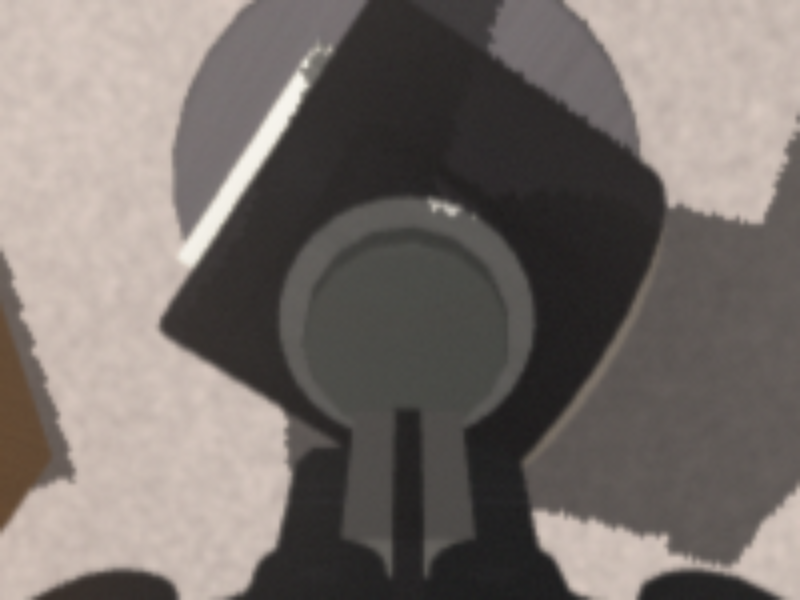

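The cap centre is at (321.5,215.8) against a prediction of (322.8,215), so it is centred.

```bash
python3 -m handwheel '[[[0,0,0.02],0,255],[[0,0,0.02],0,255],[[0,0,0.006],0,255],[[0,0,0.001],0,255],[[0,0,0],0,255]]'
python3 -m handwheel '[[[0,0,0.001],0,255],[[0,0,0.001],0,255],[[0,0,0.001],0,255],[[0,0,0.001],0,255],[[0,0,0],0,255]]'
python3 -m handwheel '[[[0,0,0.001],0,255],[[0,0,0.001],0,255],[[0,0,0.001],0,255],[[0,0,0],0,255],[[0,0,0],0,255]]'
```

```text
clock: 10.35
eef_pos: [0.5275, -0.2975, 0.1449]
ee_rot: [0.197, 0.98, -0.0, 0.001]
ft_force: [-0.1, 0.9, -0.2]
finger_gap: -0.001
grip_force: 0.0
clock: 10.98
eef_pos: [0.5272, -0.2973, 0.1398]
ee_rot: [0.197, 0.98, -0.0, 0.0]
ft_force: [1.4, -0.4, 1.5]
finger_gap: -0.003
grip_force: 0.8
clock: 11.6
eef_pos: [0.5271, -0.2972, 0.1367]
ee_rot: [0.197, 0.98, 0.0, -0.0]
ft_force: [0.2, -0.1, 0.8]
finger_gap: -0.002
grip_force: 0.4
```

```bash
python3 -m handwheel '[[[0,0,0.0005],0,255],[[0,0,0],0,255],[[0,0,0],0,255],[[0,0,0],0,255],[[0,0,0],0,255]]'
python3 -m handwheel '[[[0,0,0.0004],0,255],[[0,0,0],0,255],[[0,0,0],0,255],[[0,0,0],0,255],[[0,0,0],0,255]]'
```

```text
clock: 12.22
eef_pos: [0.5271, -0.2972, 0.1363]
ee_rot: [0.197, 0.98, -0.0, -0.0]
ft_force: [-1.2, 0.6, 2.3]
finger_gap: -0.003
grip_force: 0.8
clock: 12.85
eef_pos: [0.5272, -0.2973, 0.136]
ee_rot: [0.197, 0.98, -0.0, 0.0]
ft_force: [-2.3, 0.9, 5.2]
finger_gap: -0.003
grip_force: 2.6
```

Bottom felt at 0.136 (5 N). I lift and go to the release box.

```bash
python3 -m handwheel '[[[0,0,-0.003],0,255],[[0,0,-0.015],0,255],[[0,0,-0.025],0,255],[[0,0,-0.025],0,255],[[0.01,0.015,0],0,255]]'
python3 -m handwheel '[[[0.022,0.036,0],0,255],[[0.024,0.039,0],0,255],[[0.024,0.039,0],0,255],[[0.024,0.039,0],0,255],[[0.022,0.036,0],0,255]]'
python3 -m handwheel '[[[0.004,0.006,0.02],0,255],[[0,0,0.04],0,255],[[0,0,0.04],0,255],[[0,0,0.01],0,255],[[0,0,0],0,255]]'
python3 - <<'E'
from h import *
g=shot('wrist','w4');s=g['s'];print(s['eef_pos'],px(g,[.488,-.053,.042]))
b=shot('top','t2')
v=np.hstack([cv2.resize(g['image'][130:280,220:420],(400,300)),cv2.resize(load('t0')['image'][170:260,380:500],(200,300)),cv2.resize(b['image'][170:260,380:500],(200,300))])
cv2.imwrite('pics/c3.png',v)
E
```

```text
clock: 13.48
eef_pos: [0.5243, -0.2803, 0.2065]
ee_rot: [0.197, 0.98, -0.001, 0.002]
ft_force: [0.9, 0.9, -0.3]
finger_gap: 0.0
grip_force: 0.0
clock: 14.1
eef_pos: [0.4887, -0.0584, 0.2038]
ee_rot: [0.196, 0.981, 0.0, -0.0]
ft_force: [0.6, 0.2, 0.3]
finger_gap: 0.001
grip_force: 0.0
clock: 14.72
eef_pos: [0.4882, -0.0532, 0.0944]
ee_rot: [0.197, 0.98, -0.0, -0.0]
ft_force: [0.2, -0.1, -0.4]
finger_gap: -0.0
grip_force: 0.0
[ 0.48815723 -0.05320229  0.09439523] [323.0080666  214.80833351]
```

View pics/c3.png

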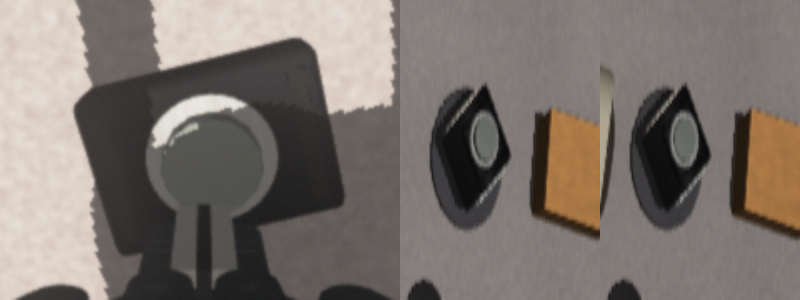

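The short lamp is unmoved with its cap down. The release cap centre is at about (325.5,212.5) against a prediction of (323,215), so it is within 2 mm. Now I press it to about 6 mm.

```bash
python3 -m handwheel '[[[0,0,0.02],0,255],[[0,0,0.02],0,255],[[0,0,0.007],0,255],[[0,0,0.002],0,255],[[0,0,0],0,255]]'
python3 -m handwheel '[[[0,0,0.001],0,255],[[0,0,0.001],0,255],[[0,0,0.001],0,255],[[0,0,0.001],0,255],[[0,0,0],0,255]]'
python3 -m handwheel '[[[0,0,0.001],0,255],[[0,0,0.001],0,255],[[0,0,0.001],0,255],[[0,0,0],0,255],[[0,0,0],0,255]]'
```

```text
clock: 15.45
eef_pos: [0.4886, -0.0535, 0.0457]
ee_rot: [0.197, 0.98, -0.0, 0.001]
ft_force: [-0.2, 0.3, 0.2]
finger_gap: -0.003
grip_force: 0.0
clock: 16.08
eef_pos: [0.4882, -0.0534, 0.0409]
ee_rot: [0.197, 0.98, -0.0, 0.0]
ft_force: [-0.8, -0.2, 2.0]
finger_gap: -0.001
grip_force: 0.9
clock: 16.7
eef_pos: [0.4882, -0.0534, 0.038]
ee_rot: [0.197, 0.98, -0.0, 0.0]
ft_force: [-0.0, -0.3, 3.8]
finger_gap: -0.0
grip_force: 1.8
```

```bash
python3 -m handwheel '[[[0,0,0.001],0,255],[[0,0,0.001],0,255],[[0,0,0.0005],0,255],[[0,0,0],0,255],[[0,0,0],0,255]]'
python3 -m handwheel '[[[0,0,0],0,255],[[0,0,0],0,255],[[0,0,0],0,255],[[0,0,0],0,255],[[0,0,0],0,255]]'
python3 - <<'E'
from h import *
a=load('t0')['image'];b=shot('top','t3')['image']
d=cv2.absdiff(a,b).max(2)>25
cv2.imwrite('pics/c4.png',np.hstack([b[:,:], ])) 
for n,(u,v) in dict(tall=(225,185),short=(422,215),purple=(284,240),lens=(340,181),bar=(306,181),clock=(324,127),cap=(394,265),brush=(240,265),carton=(486,222)).items(): print(n,d[v-22:v+22,u-22:u+22].sum())
E
```

```text
clock: 17.32
eef_pos: [0.4882, -0.0534, 0.0354]
ee_rot: [0.197, 0.98, -0.0, 0.0]
ft_force: [0.0, 0.1, 5.2]
finger_gap: -0.002
grip_force: 2.5
clock: 17.95
eef_pos: [0.4882, -0.0534, 0.0355]
ee_rot: [0.197, 0.98, -0.0, 0.0]
ft_force: [-1.1, 0.3, 5.8]
finger_gap: -0.005
grip_force: 2.5
tall 6
short 12
purple 480
lens 508
bar 321
clock 0
cap 11
brush 0
carton 0
```

View pics/c4.png

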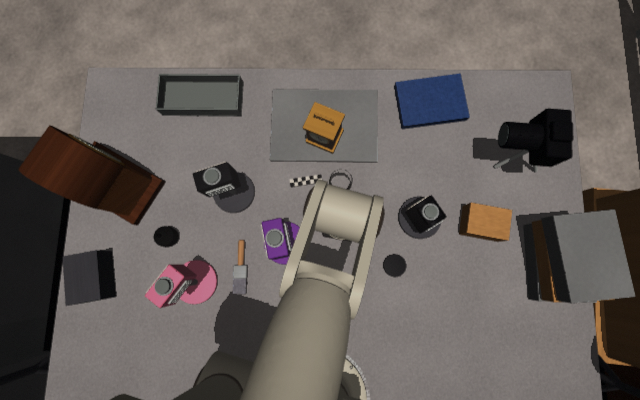

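The final view shows everything in place: the lamps at (212,176) and (431,212) are unmoved, and the image differences near the purple lamp, lens and scale bar come from the arm and its shadow. The release is held at about 6.5 mm with 5–6 N, so I sign off.

```bash
python3 -c "from rig import sign_off; print(sign_off())"
```

```text
the job is handed in; nothing more can be done
None
```

I pressed the tall lamp's switch fully down, then the short lamp's, and handed the job in at about 18 s with the release button held about 6.5 mm down at 5–6 N; the camera showed nothing moved, though the arm hid the release box in the last picture.

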